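Clear the test tile and take a contact-probe reading

ROBOT

A 6-joint arm with a two-finger parallel gripper is mounted at the origin on the work surface. World frame = base frame: x ahead of the robot, y to its left, z up, the work surface at z = 0. Lengths are in m, angles in degrees, forces in N, time in s.
With the tool pointing down it reaches from about 0.325 to 0.85 m from the base axis. Payload 15.5 kg.
Tool frame: the origin (TCP) lies at the very end of the fingers, on their centre line; the grasp point (between the pads) lies arm.grip_depth behind it (arm.grip_depth is the distance from the TCP to the grasp point, in m); z points along the fingers, y is the line along which they close (so a half turn about z gives the same grasp; the last joint's range is limited). The gripper opens to 91 mm and grips with 3 to 60 N. Pads are 32 mm wide; open, the fingers measure 118 mm over their backs; the gripper's body (76 mm by 178 mm) begins 60 mm behind the grasp point.
Start: joints at [-70.961, 28.281, 77.091, -0, 74.628, -5.472], TCP at [0.259, -0.569, 0.214] pointing down, gripper open.
Joint ranges: [-166.48, 166.48], [-47.26, 123.95], [12.59, 153.08], [-70.14, 250.14], [6.76, 159.57], [-176.63, 176.63]. Speed limits (degrees/s): [108.29, 108.29, 147.25, 172.46, 172.46, 172.46].

INTERFACE

Orientations are given as a 3x3 rotation matrix whose columns are the frame's x, y, z axes.
In Python, from rig import arm gives the robot as it stands. Calls block until the motion is done:
- arm.move_to(position, orientation): joint-space move of the TCP to a pose.
- arm.move_l(position, orientation=None, feed=0.15): straight line of the TCP; orientation=None keeps the orientation; feed is the mean speed in m/s.
- arm.move_joints(angles): joint-space move.
- arm.grip(opening): finger opening in m; the grip force is fixed at half the most; returns when the fingers have stopped.
- arm.sleep(seconds).
- arm.solve_ik(position, orientation): joint angles nearest the present ones, or None.
- arm.snapshot(name): name is "scene" or "top"; returns the picture (480x640x3 uint8, red, green, blue); there is no depth.
- arm.get_calibration(name): a dict with "intrinsics" (3x3 intrinsics, pixels), "cam_to_world" (4x4, takes a point from camera to world coordinates). Camera axes: x right, y down, z forward; pixel columns grow to the right and rows downward; lengths in m; the calibration is good to about 2 mm. A picture is of the moment at which its call begins. get_calibration takes no time and is no camera call.
A pose or a line that the arm cannot do raises arm.Unreachable and nothing moves.
- arm.sign_off(): hands the job in; it is judged then, once.
Readings, each from a call of its own:
- arm.current_t(): time.
- arm.current_joint_positions(): joint angles.
- arm.current_dq(): joint speeds.
- arm.current_tau(): joint torques, N m.
- arm.current_ee_pos(): TCP position.
- arm.current_tool_rot(): TCP orientation.
- arm.current_force(): force on the tool from outside, world axes, zero at the start.
- arm.current_torque(): the same for the moment, N m.
- arm.current_width(): finger opening in m.
- arm.current_grasp_force(): force on a finger pad.
Only numpy, scipy, OpenCV 4.12 (cv2) and the standard library are available. Lean on these libraries where they do the work, as an engineer would, in place of code of your own. Each camera call takes 0.05 s, during which the arm holds its last target. There are 200 camera calls.

TASK

Using the orange scraper block, never the gripper itself, sweep the three clay chips off the white tile into the blue trough along its edge, then stand the scraper upright on the bench clear of the test bed. Then take the blue probe out of its stand and hold it upright with its red tip inside the marked ring on the tile, its broad faces running along the line through the ring, pressing lightly so that the sprung tip is pushed about half way in, and never hard. Finish while still holding the probe there in the reading position, and leave the dish, the jar, the beaker and the pot standing where they are.

Things in the scene. Friction and masses are not known exactly. Their poses are not given: they have to be found in the camera images.
- bed: the test bed, fixed on the bench: a grey carrier with a white tile, 160 mm along x and 150 mm along y, whose flat top is 30 mm above the bench, and along its whole +y edge an open blue trough (inside 155 mm along x, from y = +75 to +135 mm, floor 5 mm above the bench, walls 5 mm thick and 28 mm high). The tile has no rim. Origin at bench level under the tile's centre, z up.
- mark: flat black ring, 30 mm outside and 24 mm inside diameter, with a red dot at its centre and a thin black line 70 mm long running through it (hidden inside the ring), printed on the tile. Origin at the ring's centre on the tile's top; x axis along the line (either way round counts the same).
- chip1: a reddish-brown fired-clay chip, an eight-cornered lump about 22 x 19 mm and 16 mm high, 14 g, lying on the tile. Origin at its centre.
- chip2: a reddish-brown fired-clay chip, an eight-cornered lump about 22 x 19 mm and 16 mm high, 14 g, lying on the tile. Origin at its centre.
- chip3: a reddish-brown fired-clay chip, an eight-cornered lump about 22 x 19 mm and 16 mm high, 14 g, lying on the tile. Origin at its centre.
- scraper: the scraper block, 0.11 to 0.22 kg, standing on its sole on the bench: orange foot with black rubber sole, 120 mm along x, 34 mm along y, 30 mm high; on it a pale wooden grip, 70 mm along x, 22 mm along y, from 30 to 82 mm above the sole. The grip is meant to be taken across its 22 mm. Origin at the centre of the sole, z up.
- stand: the probe's stand, fixed: a grey block 70 x 70 x 75 mm high with an upright through hole of 29 mm in its middle. Origin at bench level under its centre.
- probe: the probe, 0.14 to 0.25 kg, hanging upright in the stand by its collar: black round collar, 42 mm in diameter and 8 mm thick, resting on the stand's top; above it a blue grip, 44 mm along x (broad faces parallel to x) and 24 mm along y, from 8 to 90 mm above the collar's underside; below it a steel barrel of 22 mm diameter and 45 mm length, and then the red sprung tip. Origin at the centre of the collar's underside, z up towards the top of the grip.
- probe_end (a point): the lower end of the red tip, a pin of 8 mm diameter on the probe's axis; with the tip out it is 57 mm below the collar's underside.
- probe_tip (a joint): how far the red tip is pushed into the probe, in m: 0 fully out, 0.010 fully in; the spring takes 0.8 N per mm, so half way in is 5 mm and 4 N.
- dish: bystander: low white ceramic bowl, 72 mm wide, 32 mm high. Origin under its centre.
- jar: bystander: amber glass jar, 52 mm wide, 70 mm high. Origin under its centre.
- beaker: bystander: clear glass beaker, 66 mm wide, 85 mm high. Origin under its centre.
- pot: bystander: small white pot with a blue cap, 48 mm wide, 42 mm high. Origin under its centre.
Things that resemble listed ones, but are neither listed nor needed, are in the scene too. What is shaped like the stand but pink is not meant. What is shaped like the probe but pink is not meant.

How it is judged (in metres and radians):
On the way, in this order (a step that is already met when the one before it is completed fails the run):
1. all three chips lie in the trough (y of chip1 in the frame of bed between 0.072 and 0.138 m and x of chip1 in the frame of bed between -0.08 and 0.08 m and height (world z) of each of chip1, chip2, chip3 below 0.03 m and y of chip2 in the frame of bed between 0.072 and 0.138 m and x of chip2 in the frame of bed between -0.08 and 0.08 m and y of chip3 in the frame of bed between 0.072 and 0.138 m and x of chip3 in the frame of bed between -0.08 and 0.08 m), for 0.2 s.
2. the scraper stands on the bench, let go, clear of the test bed (height (world z) of scraper below 0.008 m and angle between scraper's own z axis and vertical below 0.15 rad and contact force between scraper and bed below 0.05 N and contact force between the fingers and scraper below 0.05 N and linear speed of scraper below 0.03 m/s), for 0.2 s.
3. the probe is lifted out of its stand (contact force between probe and stand below 0.05 N and contact force between the fingers and probe above 2 N and (height (world z) of probe_end above 0.08 m or horizontal distance between probe_end and stand above 0.08 m)), for 0.1 s.
At the end, for the whole second after the job is handed in: Probe held still within 7 deg of upright and 11 deg of the line, tip within 8 mm of the ring's centre, pushed in 2 to 8 mm at 1 to 9 N, carried by the gripper alone; chips in the trough; scraper upright on the bench, let go, off the bed; bystanders within 30 mm of their places (all of step 1 and all of step 2 and horizontal distance between probe_end and mark below 0.008 m and angle between probe's own z axis and vertical below 0.12 rad and angle between the x axis of probe and the x axis of mark, either way round below 0.2 rad and value of joint probe_tip between 0.002 and 0.008 m and contact force between probe and bed between 1 and 9 N and contact force between the fingers and probe above 2 N and contact force between probe and stand below 0.05 N and linear speed of probe below 0.02 m/s and distance of each of dish, jar, beaker, pot from where it was at the start of the episode below 0.03 m and angle between each of dish, jar, beaker, pot's own z axis and vertical below 0.2 rad); the arm keeps its last pose, push and grip.
It fails at once if the gripper itself touches a chip (contact force between any of the fingers, the arm and chip1 above 0.3 N or contact force between any of the fingers, the arm and chip2 above 0.3 N or contact force between any of the fingers, the arm and chip3 above 0.3 N).
It fails at once if the probe is pressed hard on the test bed (over 20 N) (contact force between probe and bed above 20 N).
It fails at once if a bystander is shoved (over 30 mm) or tipped (distance of any of dish, jar, beaker, pot from where it was at the start of the episode above 0.03 m or angle between any of dish, jar, beaker, pot's own z axis and vertical above 0.4 rad).
It also fails if it takes over 64 s, if anything falls off the work surface, if the arm or the gripper's body presses on something with over 40 N, if the wrist force passes 120 N, or if a joint passes its speed limit or range.

## Working session

There is one attempt and no reset: what is moved stays moved. The work goes in short steps, each a Python script; the robot and the scene stay as the last script left them, time stands still between calls to the robot, and variables do not carry over. Pictures are saved under pics/ and viewed, at most 10 in all, crops included, and the job is handed in when it is done.

```bash
mkdir -p pics; ls; python3 - <<'E'
from rig import arm
import cv2, numpy as np
for n in("scene","top"):
    im=arm.snapshot(n); cv2.imwrite(f"pics/{n}0.png",im[:,:,::-1]); c=arm.get_calibration(n); np.set_printoptions(precision=4,suppress=True); print(n,c)
print(arm.grip_depth,arm.current_tool_rot(),arm.current_t())
E
```

```text
pics
scene {'intrinsics': array([[565.0482,   0.    , 327.5698],
       [  0.    , 565.0482, 241.2192],
       [  0.    ,   0.    ,   1.    ]]), 'cam_to_world': array([[-0.6118,  0.6412, -0.4632,  1.069 ],
       [ 0.7909,  0.506 , -0.3442,  0.3404],
       [ 0.0137, -0.5769, -0.8167,  1.0119],
       [ 0.    ,  0.    ,  0.    ,  1.    ]])}
top {'intrinsics': array([[449.6337,   0.    , 321.6921],
       [  0.    , 449.6337, 244.5932],
       [  0.    ,   0.    ,   1.    ]]), 'cam_to_world': array([[-0.0078, -0.9933,  0.115 ,  0.4515],
       [-0.9999,  0.0071, -0.0071, -0.0283],
       [ 0.0062, -0.1151, -0.9933,  0.956 ],
       [ 0.    ,  0.    ,  0.    ,  1.    ]])}
0.0188 [[ 0.9099  0.4148 -0.0003]
 [ 0.4148 -0.9099  0.0011]
 [ 0.0001 -0.0011 -1.    ]] 0.1
```

View pics/scene0.png

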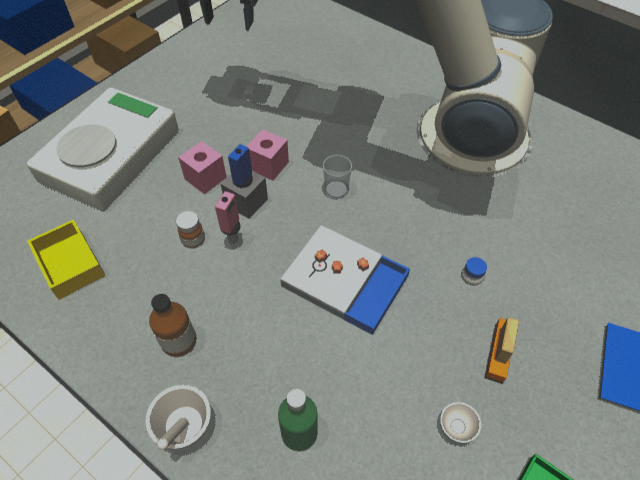

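View pics/top0.png

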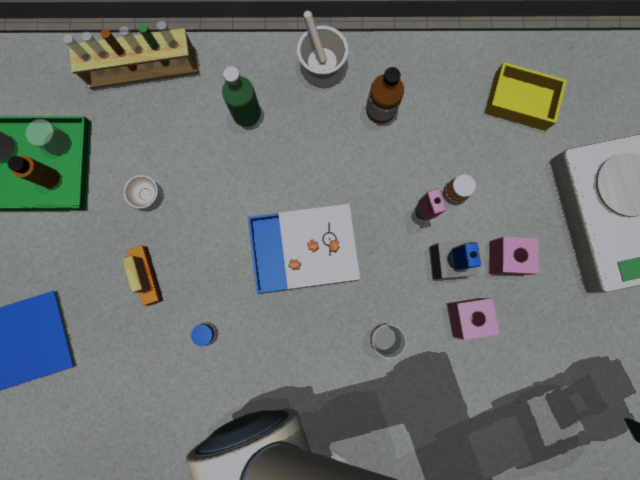

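The scene view shows the bed near (345,280), the probe at (241,170) and the scraper at (502,350). In the top view the bed is at (305,248), the scraper at (142,275) and the probe at (465,256). I'll measure with colour masks next.

```bash
cat > h.py <<'E'
from rig import arm
import cv2, numpy as np
np.set_printoptions(precision=4,suppress=True)
def ray(n,p):
    c=arm.get_calibration(n); T=c["cam_to_world"]
    d=T[:3,:3]@np.linalg.solve(c["intrinsics"],[p[0],p[1],1.]); return T[:3,3],d
def plane(n,p,z):
    o,d=ray(n,p); return (o+d*(z-o[2])/d[2])
def tri(pt,ps):
    (a,u),(b,v)=ray("top",pt),ray("scene",ps); u/=np.linalg.norm(u);v/=np.linalg.norm(v)
    s=np.linalg.lstsq(np.c_[u,-v],b-a,rcond=None)[0]; P,Q=a+s[0]*u,b+s[1]*v
    return (P+Q)/2,np.linalg.norm(P-Q)
def mask(im,lo,hi,roi):
    hsv=cv2.cvtColor(im,cv2.COLOR_RGB2HSV); m=cv2.inRange(hsv,np.array(lo),np.array(hi)); k=np.zeros_like(m); x0,y0,x1,y1=roi; k[y0:y1,x0:x1]=m[y0:y1,x0:x1]; return k
def blobs(m,amin=15):
    cs=cv2.findContours(m,cv2.RETR_EXTERNAL,cv2.CHAIN_APPROX_NONE)[0]; return sorted([c for c in cs if cv2.contourArea(c)>=amin],key=cv2.contourArea,reverse=True)
def cen(c):
    M=cv2.moments(c); return np.array([M["m10"],M["m01"]])/M["m00"]
def down(a): # tool pointing down, closing axis y at angle a (deg) in world xy
    a=np.radians(a); y=np.array([np.cos(a),np.sin(a),0]); z=np.array([0,0,-1.]); return np.c_[np.cross(y,z),y,z]
E
python3 - <<'E'
from h import *
t=cv2.imread("pics/top0.png")[:,:,::-1].copy(); s=cv2.imread("pics/scene0.png")[:,:,::-1].copy()
def crop(im,x0,y0,x1,y1,k): return cv2.resize(im[y0:y1,x0:x1],None,fx=k,fy=k,interpolation=cv2.INTER_CUBIC)
a=crop(t,240,170,540,350,2.66); b=np.hstack([crop(t,110,230,190,320,2.66),crop(s,210,130,290,220,2.66),crop(s,470,300,550,390,2.66)])
out=np.zeros((a.shape[0]+b.shape[0]-120,800,3),np.uint8); a=a[:360]; out[:a.shape[0],:a.shape[1]]=a; out[a.shape[0]:a.shape[0]+239,:b.shape[1]]=b[:239]
cv2.imwrite("pics/crop0.png",out[:600,:,::-1])
for c in blobs(mask(t,(0,0,175),(180,60,255),(240,195,370,300)),1000): 
    r=cv2.approxPolyDP(cv2.convexHull(c),6,True)[:,0]; print("tile",r.tolist(),[plane("top",p,.03)[:2].round(4).tolist() for p in r])
for c in blobs(mask(t,(105,130,60),(125,255,255),(235,200,300,300)),300):
    r=cv2.approxPolyDP(cv2.convexHull(c),6,True)[:,0]; print("trough",r.tolist(),[plane("top",p,.03)[:2].round(4).tolist() for p in r])
for c in blobs(mask(t,(0,120,90),(14,255,255),(280,210,352,280))): print("chip",cv2.contourArea(c),cen(c),plane("top",cen(c),.04)[:2])
for n,im,roi in(("top",t,(110,235,175,315)),("scene",s,(480,310,530,390))):
  for nm,lo,hi in(("foot",(5,190,60),(17,255,255)),("wood",(17,60,90),(28,180,255))):
    for c in blobs(mask(im,lo,hi,roi),60): print(n,nm,cv2.contourArea(c),cen(c),cv2.minAreaRect(c))
for n,im,roi in(("top",t,(430,230,490,285)),("scene",s,(222,140,262,195))):
    for c in blobs(mask(im,(105,120,30),(125,255,255),roi),40): print(n,"probe",cv2.contourArea(c),cen(c),cv2.minAreaRect(c),cv2.boundingRect(c))
E
```

```text
Traceback (most recent call last):
ValueError: could not broadcast input array from shape (239,639,3) into shape (238,639,3)
```

```bash
cat > m.py <<'E'
from h import *
t=cv2.imread("pics/top0.png")[:,:,::-1].copy(); s=cv2.imread("pics/scene0.png")[:,:,::-1].copy()
def crop(im,x0,y0,x1,y1,k): return cv2.resize(im[y0:y1,x0:x1],None,fx=k,fy=k,interpolation=cv2.INTER_CUBIC)
a=crop(t,240,190,540,325,2.66); b=np.hstack([crop(t,110,230,190,320,2.66),crop(s,210,130,290,220,2.66),crop(s,470,300,550,390,2.66)])
out=np.zeros((600,800,3),np.uint8); out[:a.shape[0],:a.shape[1]]=a; out[360:360+b.shape[0],:b.shape[1]]=b
cv2.imwrite("pics/crop0.png",out[:600,:,::-1])
for c in blobs(mask(t,(0,0,175),(180,60,255),(240,195,370,300)),1000): 
    r=cv2.approxPolyDP(cv2.convexHull(c),6,True)[:,0]; print("tile",r.tolist(),[plane("top",p,.03)[:2].round(4).tolist() for p in r])
for c in blobs(mask(t,(105,130,60),(125,255,255),(235,200,300,300)),300):
    r=cv2.approxPolyDP(cv2.convexHull(c),6,True)[:,0]; print("trough",r.tolist(),[plane("top",p,.03)[:2].round(4).tolist() for p in r])
for c in blobs(mask(t,(0,120,90),(14,255,255),(280,210,352,280))): print("chip",cv2.contourArea(c),cen(c),plane("top",cen(c),.04)[:2])
for n,im,roi in(("top",t,(110,235,175,315)),("scene",s,(480,310,530,390))):
  for nm,lo,hi in(("foot",(5,190,60),(17,255,255)),("wood",(17,60,90),(28,180,255))):
    for c in blobs(mask(im,lo,hi,roi),60): print(n,nm,cv2.contourArea(c),cen(c),cv2.minAreaRect(c))
for n,im,roi in(("top",t,(430,230,490,285)),("scene",s,(222,140,262,195))):
    for c in blobs(mask(im,(105,120,30),(125,255,255),roi),40): print(n,"probe",cv2.contourArea(c),cen(c),cv2.minAreaRect(c),cv2.boundingRect(c))
E
python3 m.py
```

```text
tile [[348, 205], [358, 277], [288, 287], [279, 214]] [[0.6418, -0.0907], [0.4911, -0.1091], [0.4717, 0.0349], [0.6236, 0.0538]]
trough [[276, 213], [286, 288], [257, 292], [248, 218]] [[0.6258, 0.06], [0.4697, 0.0389], [0.462, 0.0983], [0.6156, 0.1183]]
chip 61.5 [333.5881 245.5989] [ 0.5553 -0.0592]
chip 60.5 [294.2534 264.2149] [0.5176 0.0215]
chip 59.0 [312.5932 245.4181] [ 0.556  -0.0162]
top foot 152.0 [148.6579 275.3421] ((143.64109802246094, 275.6903991699219), (55.99247741699219, 15.355796813964844), 73.68614196777344)
top wood 355.0 [131.5775 273.3817] ((131.3076934814453, 272.0384521484375), (38.6348762512207, 13.532011032104492), 78.69007110595703)
scene wood 369.5 [509.7921 335.1371] ((509.86541748046875, 335.173095703125), (12.355316162109375, 34.12420654296875), 11.309932708740234)
top probe 561.5 [466.3179 256.0306] ((465.88092041015625, 255.49163818359375), (24.561660766601562, 26.009872436523438), 79.99201965332031) (452, 242, 29, 28)
scene probe 154.0 [237.8496 152.4567] ((238.0, 152.50001525878906), (9.192387580871582, 19.091880798339844), 45.0) (228, 144, 20, 17)
```

View pics/crop0.png

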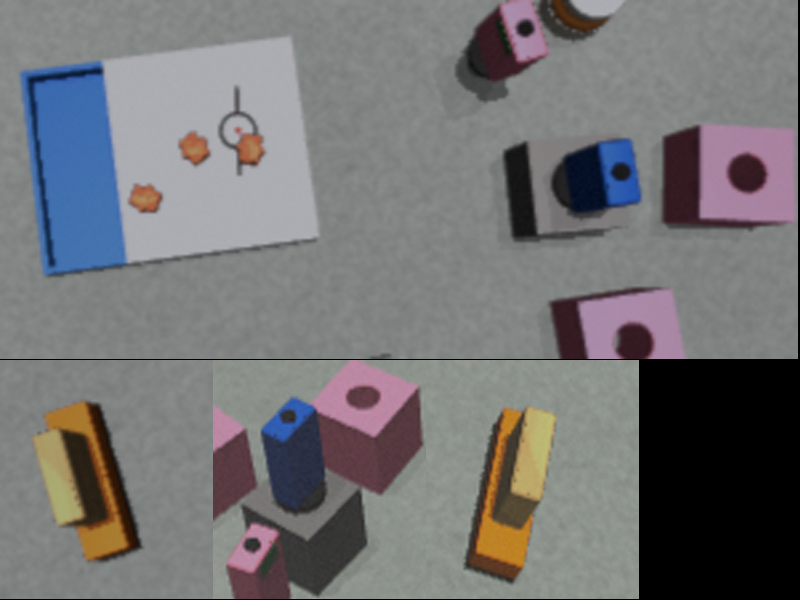

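The crop shows the ring at (238,131) with its line running nearly vertically in the image. Three orange chips are at (250,149), (194,148) and (145,198). The probe's top hole is at (620,172), and the scraper's grip top is at about (59,477). Next I'll triangulate the scraper and the probe.

```bash
cat > w.py <<'E'
from h import *
k=2.66
T=lambda x,y:np.array([240+(x+.5)/k-.5,190+(y+.5)/k-.5])
T2=lambda x,y:np.array([110+(x+.5)/k-.5,230+(y-360+.5)/k-.5])
S1=lambda x,y:np.array([210+(x-212.5)/k-.5,130+(y-360+.5)/k-.5])
S2=lambda x,y:np.array([470+(x-425.5)/k-.5,300+(y-360+.5)/k-.5])
ang=lambda a,b:np.degrees(np.arctan2(*(b-a)[1::-1]))
p=plane
print("ring",p("top",T(238,131),.03),"line",ang(p("top",T(239,175),.03),p("top",T(237,87),.03)))
print("wood top",p("top",T2(59.5,477),.082),tri(T2(59.5,477),S2(534,454)))
for a,b in(((60,526),(35,434)),((85,520),(58,428))): print("yaw",ang(p("top",T2(*a),.082),p("top",T2(*b),.082)))
for a,b in(((90,559),(45,412)),((126,550),(85,403))): print("foot yaw",ang(p("top",T2(*a),.03),p("top",T2(*b),.03)))
print("foot centre",p("top",T2(86.5,481),.03))
print("probe top",p("top",T(620,172),.165),tri(T(620,172),S1(289,416)))
for a,b in(((606,207),(598,143)),((640,202),(633,139))): print("pyaw",ang(p("top",T(*a),.165),p("top",T(*b),.165)))
t=cv2.imread("pics/top0.png")[:,:,::-1].copy()
g=cv2.cvtColor(t,cv2.COLOR_RGB2HSV)
m=mask(t,(108,150,95),(120,255,255),(455,235,490,280))
for c in blobs(m,40): print(cv2.minAreaRect(c),cen(c),p("top",cen(c),.165))
print("stand top c",p("top",T(584,185),.075))
E
python3 w.py
```

```text
ring [ 0.5704 -0.0505  0.03  ] line 0.7325418501649433
wood top [0.4986 0.3333 0.082 ] (array([0.4986, 0.3355, 0.0775]), np.float64(0.0008579252601877051))
yaw 17.34167325713501
yaw 18.33763622816501
foot yaw 19.019346823060594
foot yaw 17.424803754039008
foot centre [0.4981 0.3339 0.03  ]
probe top [ 0.5238 -0.3012  0.165 ] (array([ 0.5234, -0.3001,  0.1668]), np.float64(0.0009880363579232374))
pyaw 4.566302571949892
pyaw 3.5854821387405194
((472.3243408203125, 254.4459228515625), (24.00225257873535, 12.329923629760742), 80.53767395019531) [472.3161 254.4557] [ 0.5236 -0.3004  0.165 ]
stand top c [ 0.5225 -0.3051  0.075 ]
```

```bash
cat > s1.py <<'E'
from h import *
bc=np.array([.557,-.028]); by=np.radians(7.2); B=np.array([[np.cos(by),-np.sin(by)],[np.sin(by),np.cos(by)]])
bed=lambda x,y,z:np.r_[bc+B@[x,y],z]
sc=np.array([.4985,.334]); H=.041
for off in(90,-90):
    print(off,[arm.solve_ik(q,down(a+off)) for q,a in((np.r_[sc,H],18),(bed(-.013,-.07,.03+H),7.2),(bed(-.013,.07,.03+H),7.2),([.5236,-.3005,.106],5),([.5704,-.0505,.113],.7))])
E
python3 s1.py
```

```text
90 [array([ 28.1222,  38.2637,  90.227 ,  -0.    ,  51.5094, -79.8778]), array([ -16.2509,   33.5164,   94.7182,   -0.    ,   51.7655, -113.4509]), array([ -2.1206,  32.0638,  98.2774,  -0.    ,  49.6588, -99.3206]), array([ -35.5177,   33.4201,   86.9483,   -0.    ,   59.6316, -130.5177]), array([ -11.0337,   30.8187,   91.1333,   -0.    ,   58.0479, -101.7337])]
-90 [array([ 28.1222,  38.2637,  90.227 ,  -0.    ,  51.5094, 100.1222]), array([-16.2509,  33.5164,  94.7182,  -0.    ,  51.7655,  66.5491]), array([-2.1206, 32.0638, 98.2774, -0.    , 49.6588, 80.6794]), array([-35.5177,  33.4201,  86.9483,  -0.    ,  59.6316,  49.4823]), array([-11.0337,  30.8187,  91.1333,  -0.    ,  58.0479,  78.2663])]
```

```bash
cat >> s1.py <<'E'
print(arm.current_t())
arm.move_to(np.r_[sc,.2],down(18-90)); arm.grip(.06)
arm.move_l(np.r_[sc,H],feed=.2); arm.grip(.01)
print("w",arm.current_width(),arm.current_grasp_force())
arm.move_l(np.r_[sc,.14],feed=.2)
print("w",arm.current_width(),arm.current_force())
arm.move_to(bed(-.013,-.07,.14),down(7.2-90))
arm.move_l(bed(-.013,-.07,.03+H+.012),feed=.1)
for n in("scene","top"): cv2.imwrite(f"pics/{n}1.png",arm.snapshot(n)[:,:,::-1])
a,b=[cv2.imread(f"pics/{n}1.png") for n in("scene","top")]
f=lambda im,x0,y0:cv2.resize(im[y0:y0+130,x0:x0+170],(400,306))
cv2.imwrite("pics/c1.png",np.hstack([f(a,260,200),f(b,230,180)]))
print(arm.current_t(),arm.current_ee_pos())
E
python3 s1.py | tail -4
```

```text
0.1
w 0.02207567296906944 29.99775856733322
w 0.022166418930773497 [-0.8709 -0.8676 -1.418 ]
8.6917 [ 0.5534 -0.0991  0.0837]
```

View pics/c1.png

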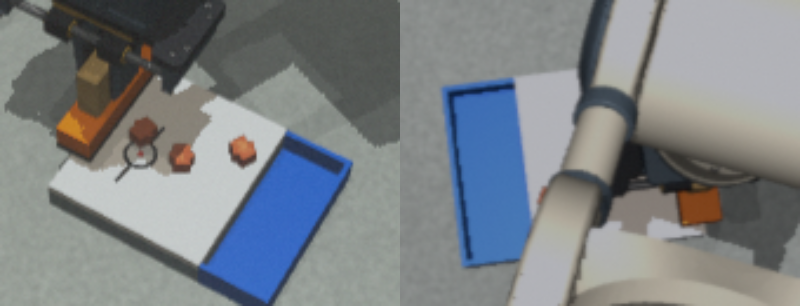

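The scraper sits at the tile's -y edge behind all three chips (about (90,125) in the left half). I'll lower it, sweep, and look.

```bash
sed -i '/current_t())$/,$d' s1.py; sed -i '/^for off/,$d' s1.py; cat > s2.py <<'E'
from s1 import *
for h in(.004,.001,0.0,-.001):
    arm.move_l(bed(-.013,-.07,.03+H+h),feed=.05); F=arm.current_force(); print(h,F,arm.current_ee_pos()[2])
    if F[2]>1.5: break
for y in(-.02,.03,.072):
    arm.move_l(bed(-.013,y,.03+H+h),feed=.08); print(arm.current_force())
arm.move_l(bed(-.013,.06,.03+H+h+.005),feed=.1)
arm.move_l(bed(-.013,.03,.17),feed=.2)
arm.move_to(np.r_[sc,.13],down(18-90))
im=arm.snapshot("scene"); im2=arm.snapshot("top")
a,b=im[:,:,::-1],im2[:,:,::-1]
f=lambda im,x0,y0:cv2.resize(im[y0:y0+130,x0:x0+170],(400,306))
cv2.imwrite("pics/c2.png",np.hstack([f(a,260,200),f(b,230,180)]))
for c in blobs(mask(im2,(0,120,60),(14,255,255),(235,195,370,300)),10):
    q=plane("top",cen(c),.013)[:2]; print("chip",cv2.contourArea(c),B.T@(q-bc))
print(arm.current_t(),arm.current_width(),arm.current_ee_pos())
E
python3 s2.py
```

```text
0.004 [-0.0549  0.4707 -1.9141] 0.07469561411387228
0.001 [ 0.2981 -0.2241 -0.616 ] 0.07186748605583342
0.0 [ 0.4065  0.0874 -0.7486] 0.07106480888571483
-0.001 [-4.3269  0.3974 17.2195] 0.07094233041695541
[ 0.7736  3.4135 14.54  ]
[ 0.7163  3.2676 14.5593]
[-0.3664  4.9284 14.2316]
chip 59.0 [-0.0506  0.1226]
chip 55.5 [0.0353 0.1138]
chip 51.5 [-0.0053  0.1045]
14.2917 0.02183506999501132 [0.4991 0.3329 0.1301]
```

View pics/c2.png

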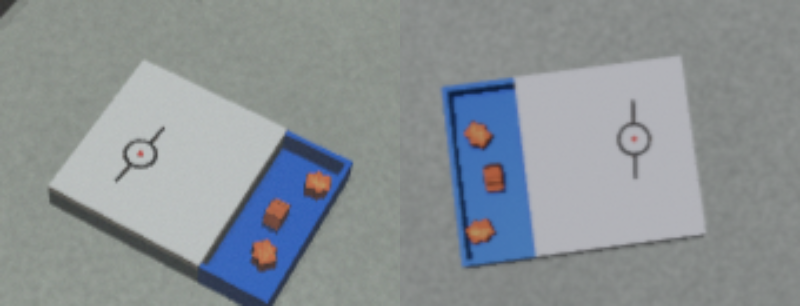

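All three chips lie in the trough, and the ring is fully visible at (634,139) in the right half. Now I'll put the scraper down and lift the probe.

```bash
cat > s3.py <<'E'
from s1 import *
k=400/170
r=np.array([230+(234+.5)/k-.5,180+(139+.5)/k-.5]); r2=np.array([260+140.5/k-.5,200+153.5/k-.5])
print("ring",plane("top",r,.03),plane("scene",r2,.03),tri(r,r2))
arm.move_l(np.r_[sc,H+.004],feed=.15)
for h in(.001,0,-.001):
    arm.move_l(np.r_[sc,H+h],feed=.05); F=arm.current_force(); print(h,F[2])
    if F[2]>1: break
arm.grip(.05); arm.move_l(np.r_[sc,.2],feed=.25)
pr=np.array([.5236,-.3005]); PZ=.106
arm.move_to(np.r_[pr,.24],down(5-90))
im=arm.snapshot("scene"); cv2.imwrite("pics/c3.png",cv2.resize(im[100:420,180:560],None,fx=1.8,fy=1.8)[:,:,::-1])
arm.move_l(np.r_[pr,PZ],feed=.15); F0=arm.current_force(); arm.grip(.012)
print("w",arm.current_width(),arm.current_grasp_force(),F0,arm.current_force(),arm.current_torque())
arm.move_l(np.r_[pr,PZ+.03],feed=.08); print(arm.current_force())
arm.move_l(np.r_[pr,PZ+.085],feed=.15); print(arm.current_force(),arm.current_ee_pos())
for n in("scene","top"): cv2.imwrite(f"pics/{n}4.png",arm.snapshot(n)[:,:,::-1])
a,b=[cv2.imread(f"pics/{n}4.png") for n in("scene","top")]
f=lambda im,x0,y0:cv2.resize(im[y0:y0+130,x0:x0+130],(400,400))
cv2.imwrite("pics/c4.png",np.hstack([f(a,180,80),f(b,400,190)]))
print(arm.current_t())
E
python3 s3.py
```

```text
ring [ 0.5707 -0.0505  0.03  ] [ 0.5699 -0.0505  0.03  ] (array([ 0.5705, -0.0503,  0.0311]), np.float64(0.0004053617426160529))
0.001 -1.739195667001445
0 -1.8881351832746862
-0.001 13.375719501288946
w 0.02372112335078363 29.996033012866974 [-0.4555 -0.3409 -0.0014] [-0.1531 -0.0299  5.5542] [0.1128 0.1909 0.0554]
[ 0.9288  0.0434 -1.726 ]
[ 0.0627  0.372  -3.2485] [ 0.5233 -0.3003  0.1902]
22.1833
```

View pics/c3.png

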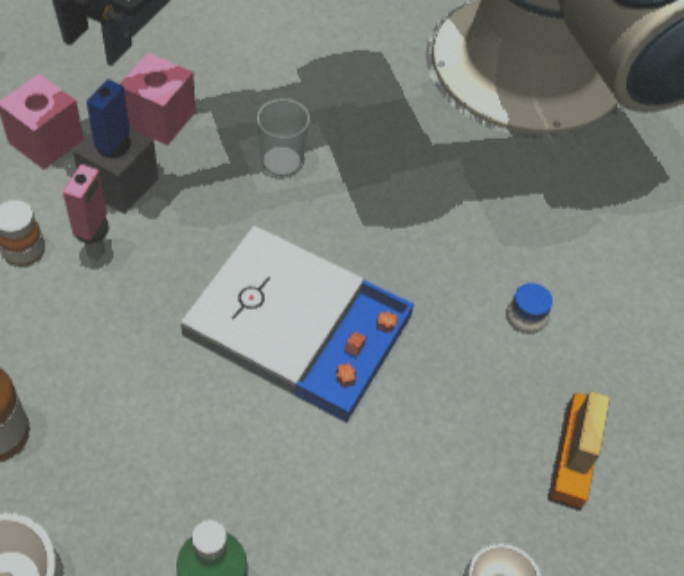

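View pics/c4.png

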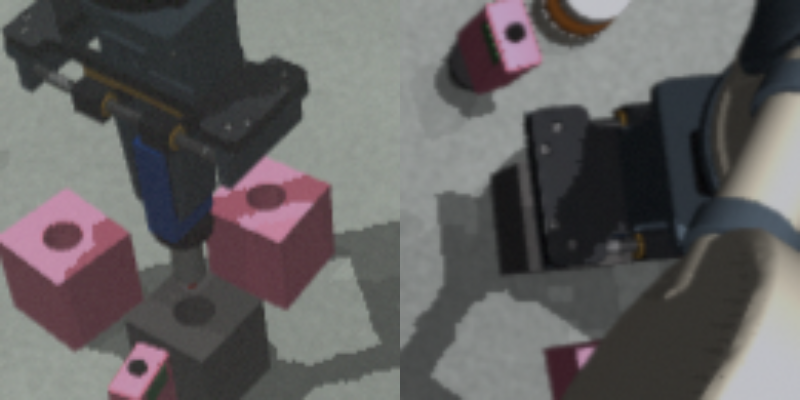

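The scraper stands upright on the bench and the probe is out of the stand; its tip is at about (193,287). Now I'll move above the ring and check the tip and the tilt.

```bash
cat > s4.py <<'E'
from s1 import *
pr=np.array([.5236,-.3005]); M=np.array([.5703,-.0504]); R=down(.7-90)
if __name__=="__main__":
    arm.move_l(np.r_[pr,.215],feed=.2)
    arm.move_to(np.r_[M,.215],R)
    arm.move_l(np.r_[M,.133],feed=.1)
    print(arm.current_ee_pos(),arm.current_force(),arm.current_width())
    im=arm.snapshot("scene"); cv2.imwrite("pics/scene5.png",im[:,:,::-1])
    x0,y0=270,160
    cv2.imwrite("pics/c5.png",cv2.resize(im[y0:y0+120,x0:x0+120],(600,600),interpolation=cv2.INTER_CUBIC)[:,:,::-1])
    for c in blobs(mask(im,(0,110,40),(8,255,255),(290,230,345,290)),1)+blobs(mask(im,(172,110,40),(180,255,255),(290,230,345,290)),1):
        print(cv2.contourArea(c),cen(c),cv2.boundingRect(c),plane("scene",cen(c),.049)[:2])
    print(arm.current_t())
E
python3 s4.py
```

```text
[ 0.5707 -0.0506  0.1336] [ 0.2163  0.3804 -2.0146] 0.02389355292997718
24.4667
```

View pics/c5.png

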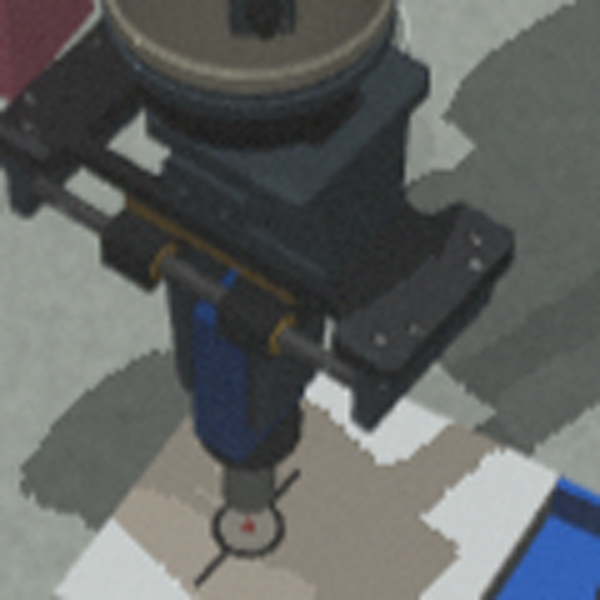

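```bash
cat > pj.py <<'E'
from s4 import *
c=arm.get_calibration("scene"); W=np.linalg.inv(c["cam_to_world"])
def px(P): q=c["intrinsics"]@(W@np.r_[P,1])[:3]; return q[:2]/q[2]
e=arm.current_ee_pos()
for nm,dz in(("grip top",.059),("collar",-.031),("barrel end",-.076),("tip",-.088)):
    q=px(np.r_[e[:2],e[2]+dz]); print(nm,q,(q-[270,160]+.5)*5-.5)
print("ring",(px([*M,.03])-[270,160]+.5)*5-.5)
im=cv2.imread("pics/scene5.png"); z=im[255:272,306:334]
cv2.imwrite("pics/c6.png",cv2.resize(im[235:275,300:340],(600,600),interpolation=cv2.INTER_CUBIC))
E
python3 pj.py
```

```text
grip top [319.0598 216.83  ] [247.299  286.1498]
collar [318.9949 244.9301] [246.9746 426.6505]
barrel end [318.9656 257.6268] [246.828  490.1342]
tip [318.9581 260.8761] [246.7905 506.3806]
ring [247.6598 526.5852]
```

View pics/c6.png

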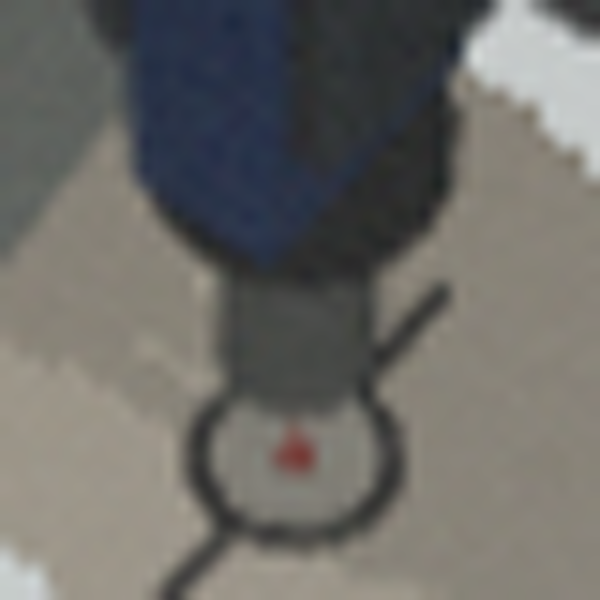

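The barrel axis lines up with the ring dot (barrel x about 298, dot at 295), and its bottom edge is within about 1 px of the expected position. The probe is upright and centred. Next I'll press down in small steps, watching force and height.

```bash
cat > s5.py <<'E'
from s4 import *
def F():
    v=[]
    for _ in range(8): arm.sleep(.03); v.append(arm.current_force()[2])
    return np.mean(v)
arm.sleep(.3); f0=F(); print("f0",f0)
for z in(.122,.1195,.1175,.116,.1145,.113,.112):
    arm.move_l(np.r_[M,z],feed=.03); d=F()-f0; print(z,arm.current_ee_pos()[2],d)
    if d>3.6: break
arm.sleep(.5); print(F()-f0,arm.current_ee_pos(),arm.current_width(),arm.current_t())
im=arm.snapshot("scene"); cv2.imwrite("pics/c7.png",cv2.resize(im[200:300,270:420],(800,533),interpolation=cv2.INTER_CUBIC)[:,:,::-1])
E
python3 s5.py
```

```text
f0 -1.8478091169162423
0.122 0.12214407534537769 -0.20893264109649357
0.1195 0.1195263486583112 -0.11540633520931798
0.1175 0.11753781354144081 0.6683950498491813
0.116 0.11604803178739112 1.6200295431777423
0.1145 0.11453760255305365 3.244809266384401
0.113 0.11304866644199922 4.003005750912163
4.29660329096259 [ 0.5703 -0.0504  0.113 ] 0.02372209791083048 29.1667
```

View pics/c7.png

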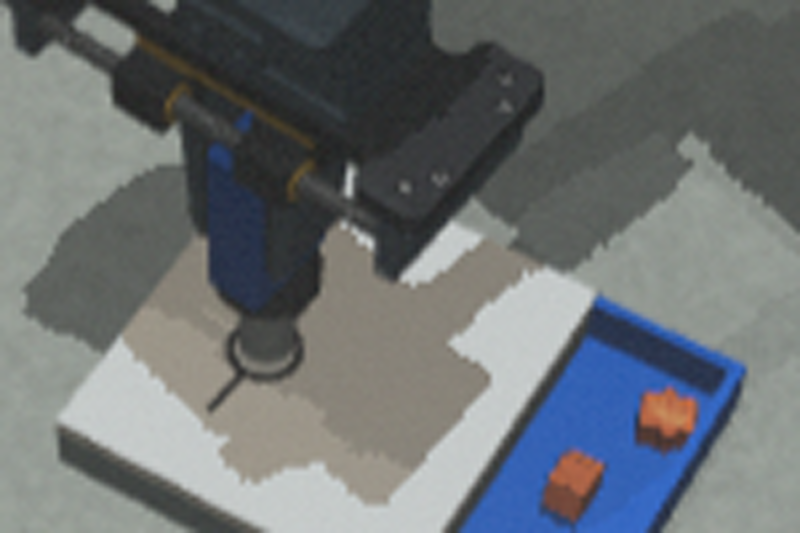

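The barrel end is inside the ring (about (268,350) against the ring centre at (264,348), roughly 2 mm off), and the 4 N push corresponds to half travel. Handing in.

```bash
python3 -c "
from rig import arm
print(arm.sign_off())"
```

```text
the job is handed in; nothing more can be done
None
```

I handed the job in at about 29 s of the 64 s allowed: all three chips are in the trough, the scraper stands upright on the bench where it started, and the probe is held upright about 2 mm from the ring's centre, pressing with about 4 N; `sign_off` gave no verdict.

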